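# Release the interlocked tube carrier

## Robot

A 7-joint arm with a two-finger parallel gripper is mounted at the origin on the work surface. World frame = base frame: x ahead of the robot, y to its left, z up, the work surface at z = 0. Lengths are in m, angles in rad, forces in N, time in s.
With the tool pointing down it reaches from about 0.425 to 0.925 m from the base axis. Payload 6.8 kg.
Tool frame: the origin (TCP) lies at the very end of the fingers, on their centre line; the grasp point (between the pads) lies 19 mm behind it; z points along the fingers, x is the direction in which the jaws open and shut, and the axes are right-handed (so a half turn about z gives the same grasp; the last joint's range is limited). The gripper opens to 85 mm and grips with 20 to 120 N. Pads are 22 mm wide; open, the fingers measure 114 mm over their backs; the gripper's body (76 mm by 85 mm) begins 54 mm behind the grasp point. The pads swing forward as they close: fully open they stand 13 mm farther back than shut.
Start: joints at [1.171, 0.477, 0.022, 1.555, -0.011, 1.109, -0.083], TCP at [0.194, -0.646, 0.194] pointing down, gripper open.
Joint ranges: [-2.96, 2.96], [-0.34, 2.1], [-1.41, 1.46], [0.24, 2.44], [-1.37, 4.51], [0.17, 1.92], [-2.96, 2.96]. Speed limits (rad/s): [2.39, 2.39, 3.14, 3.14, 3.14, 3.14, 3.14].

## Interface

Orientations are given as a rotation vector (axis times angle).
In Python, from bench import get_obs, imaging, hand_in gives the robot as it stands.
- The arm moves only by the tool send_rows, never from a script. Its argument "motion" is a list of rows, each an object with "dp": the shift along the world's x, y, z in m, a list of three; "rot": the turn, a rotation vector about the world's x, y, z in rad, a list of three; "grip": the finger opening in m, from 0 to 0.0854. In form: [{"dp": [dx, dy, dz], "rot": [ax, ay, az], "grip": grip}, ...]. A call has 1 to 20 rows; each row shifts and turns the pose as measured when the row begins; what a row does not reach is not made up. A row lasts 1/8 s, in which the tool goes at most 62.5 mm and 10.7 degrees, less where a joint would pass 70% of its speed; a pose out of reach is approached as far as the arm can. A call is refused whole if a number of a shift passes 0.0625 or a number of a turn 0.188, either way. A call with a gripper value outside its range is refused whole. The fingers move at their own pace and stop on an object; "grip_force" is the grip in N (left out, the last holds). Time passes only in rows, so rows that do not move let the fingers close. It gives the time, the measured TCP pose, the force and the opening at its end, in the units of the state.
- get_obs(): the state, without advancing time (a new reading comes with each control period).
- imaging.grab_frame(name): name is "scene" or "top" or "wrist"; returns a dict with "img" (400x640x3 uint8, red, green, blue), "fx", "fy", "cx", "cy" (pixels), "R" (3x3) and "t" (3): a world point X has camera coordinates R X + t. Camera axes: x right, y down, z forward; pixel columns grow to the right and rows downward; lengths in m; the calibration is good to about 2 mm. A picture is of the moment at which its call begins. There is no depth.
- hand_in(): hands the job in, once; it reports no verdict.
The state is a dict: "clock": time; "joints": joint angles; "qvel": joint speeds; "tau": joint torques, N m; "tcp_pos": TCP position; "orientation": TCP orientation; "contact_force": force on the tool from outside, world axes, zero at the start; "moment": the same for the moment, N m; "grip_width": finger opening in m.
Only numpy, scipy, OpenCV 4.12 (cv2) and the standard library are available. Lean on these libraries where they do the work, as an engineer would, in place of code of your own. Each camera call takes 0.05 s, during which the arm holds its last target. There are 200 camera calls.

## Task

Unlock the tube station on the bench and bring out its rack of blood tubes: push all three blue levers away from you, fully home, in the order the hidden interlock allows, then slide the carrier by its blue plate to the left, right up to its stop. The order is different every time, so feel for it with closed fingers: a lever that stops after a few millimetres under a light push is blocked, so leave it, try another and come back; force nothing. The tubes must stay standing in the carrier and everything else where it is.

Things in the scene. Friction and masses are not known exactly. Their poses are not given: they have to be found in the camera images.
- unit: the tube station, a white bench unit fixed for the episode, 245 mm deep (its x: -100 to +145 mm) and 350 mm wide (y); origin on the table at the middle lever's y; its x points away from the robot, its y to the robot's left, z up. Lever housing: x -100 to +10 mm, top 85 mm above the table, lever pivots at x -45 mm, 68 mm up, lever tips 183 mm up when upright and 174 mm at either end of the throw. Carrier lane: x 30 to 120 mm.
- lever_left (a joint): angle (rad) of the left lever (70 mm to the +y side of the unit). 0 = locked, leaning 0.4 rad towards the robot (unit -x); grows as its handle is pushed away from the robot (unit +x); 0.8 = released, fully home on its stop, leaning 0.4 rad away. Starts at 0 to 0.04. It stays where it is left.
- lever_left_grip (a point): centre of the left lever's blue paddle: 14 mm thick (along the throw), 30 wide (unit y), 60 long, 85 mm from the pivot; z points along the lever to its tip. Free: 2 to 5 N, stays where left. Blocked: stops after about 0.07 rad (6 mm). The paddle is sprung on its stem: at a block or at the home stop the force climbs 1 to 3 N per mm. Over 20 N from the robot is forcing it: push with closed fingers, do not grip
- lever_middle (a joint): angle (rad) of the middle lever (at the middle of the unit). 0 = locked, leaning 0.4 rad towards the robot (unit -x); grows as its handle is pushed away from the robot (unit +x); 0.8 = released, fully home on its stop, leaning 0.4 rad away. Starts at 0 to 0.04. It stays where it is left.
- lever_middle_grip (a point): centre of the middle lever's blue paddle: 14 mm thick (along the throw), 30 wide (unit y), 60 long, 85 mm from the pivot; z points along the lever to its tip. Free: 2 to 5 N, stays where left. Blocked: stops after about 0.07 rad (6 mm). The paddle is sprung on its stem: at a block or at the home stop the force climbs 1 to 3 N per mm. Over 20 N from the robot is forcing it: push with closed fingers, do not grip
- lever_right (a joint): angle (rad) of the right lever (70 mm to the -y side of the unit). 0 = locked, leaning 0.4 rad towards the robot (unit -x); grows as its handle is pushed away from the robot (unit +x); 0.8 = released, fully home on its stop, leaning 0.4 rad away. Starts at 0 to 0.04. It stays where it is left.
- lever_right_grip (a point): centre of the right lever's blue paddle: 14 mm thick (along the throw), 30 wide (unit y), 60 long, 85 mm from the pivot; z points along the lever to its tip. Free: 2 to 5 N, stays where left. Blocked: stops after about 0.07 rad (6 mm). The paddle is sprung on its stem: at a block or at the home stop the force climbs 1 to 3 N per mm. Over 20 N from the robot is forcing it: push with closed fingers, do not grip
- carrier (a joint): slide (m) of the aluminium rack carrier along unit +y (to the robot's left). 0 = shut at the right end, 0.12 = fully out on its stop at the left end. It takes 2 to 5 N once freed; while any lever is still locked a catch holds it after about 3 mm. Over 20 N on it from the robot is forcing it
- carrier_plate (a point): middle of the carrier's upright blue push plate at its right (-y) end: plate 50 mm wide (unit x), 16 mm thick (unit y), standing from 31 to 166 mm above the table; this point is 136 mm above the table, on the plate's middle plane. Sprung, 1.5 N per mm. Push on its -y face towards +y; nothing stands on that side
- carrier_floor (a point): centre of the carrier's tray floor, where the rack stands; the tray has a wall 18 mm high around the rack
- rack_center (a point): centre (42 mm above its underside) of the red rack with capped blood tubes standing loose in the carrier, 68 x 128 mm and 84 mm tall, 0.3 kg, its top about 119 mm above the table
- vial: small amber vial, 24 mm across, 44 mm tall, standing on the lever housing at its left end; origin at the middle of its underside; leave it where it is
- jar: small whitish jar with white cap, 36 mm across, 36 mm tall, standing on the lever housing at its right end; origin at the middle of its underside; leave it where it is
- rack_spare: second red tube rack, 96 x 118 mm, 84 mm tall, on the table to the left; origin at the middle of its underside; leave it where it is
- bottle: white bottle, 60 mm across, 160 mm tall, on the table to the left; origin at the middle of its underside; leave it where it is
- glove_box: carton of gloves, 120 x 220 x 70 mm, on the table to the right; origin at the middle of its underside; leave it where it is
- scanner: hand-held code scanner lying on the table to the right, about 170 x 60 x 31 mm; origin at the middle of its underside; leave it where it is
- tape_roll: roll of paper tape lying on the table to the left, 68 mm across, 20 mm tall; origin at the middle of its underside; leave it where it is

How it is judged:
By the outcome, as a careful person would: the job done as asked, in the order asked, and still so for the second after the job is handed in, with the robot touching nothing.
It also fails if it takes over 72 s, if anything falls off the work surface, if the arm or the gripper's body presses on something with over 40 N, if the wrist force passes 120 N, or if a joint passes its speed limit or range.

## Working session

There is one attempt and no reset: what is moved stays moved. The work goes in short steps, Python scripts to look and compute and a tool call to move; the robot and the scene stay as the last step left them, time stands still between calls to the robot, and variables do not carry over. Pictures are saved under pics/ and viewed, about 8 in all and at most 12, crops included, and the job is handed in when it is done.

Besides the shell and the picture viewer there is one more tool, called after "Request:" by a JSON object that holds its "method" and its "body". send_rows: Moves the arm, as the interface text tells. Its arguments: {"type":"object","properties":{"motion":{"type":"array","items":{"type":"object","properties":{"dp":{"type":"array","items":{"type":"number"}},"rot":{"type":"array","items":{"type":"number"}},"grip":{"type":"number"}}}},"grip_force":{"type":"number"}},"required":["motion"]}

```bash
mkdir -p pics; python3 - <<'E'
from bench import get_obs, imaging
import cv2,pickle
o=get_obs();print(o)
for n in("scene","top"):
    f=imaging.grab_frame(n);pickle.dump(f,open(n+'.pkl','wb'))
    cv2.imwrite(f'pics/{n}0.png',f['img'][:,:,::-1]);print(n,f['fx'],f['cx'],f['cy'],f['R'],f['t'])
E
```

```text
{'clock': 0.0, 'joints': array([ 1.17092329,  0.47784128,  0.02236627,  1.55643135, -0.01150302,
        1.10927059, -0.08310997]), 'qvel': array([ 4.32009215e-04, -1.11179579e-03,  7.00759138e-05, -7.09364183e-04,
        8.01259697e-04,  8.02636825e-04,  1.34363228e-03]), 'tau': array([ 1.50854544e-04, -5.96446288e+01,  1.60803694e+00, -2.81194443e+01,
        1.24262972e-02,  9.39245423e-03, -8.95283421e-06]), 'tcp_pos': array([ 0.19394645, -0.64586614,  0.19280715]), 'orientation': array([-2.51998528e+00,  1.87435293e+00,  2.42509164e-03]), 'contact_force': array([ 0.49805003, -0.05372684, -0.25872824]), 'moment': array([-0.06142533, -0.01279964, -0.01202756]), 'grip_width': 0.08500979586248657}
scene 372.89269428017394 315.49622883642576 197.57965226734478 [[-0.30070857  0.95367218 -0.00915002]
 [ 0.76932437  0.23688809 -0.59331614]
 [-0.56366157 -0.18545458 -0.80491753]] [ 0.1952515  -0.30930723  1.47563872]
top 385.95316606183786 318.3294981975957 206.12503248035011 [[-0.02141902 -0.99966741 -0.01436314]
 [-0.99432804  0.02279722 -0.10388472]
 [ 0.1041776   0.01205657 -0.99448563]] [-0.00609153  0.50219987  1.28419421]
```

View pics/scene0.png

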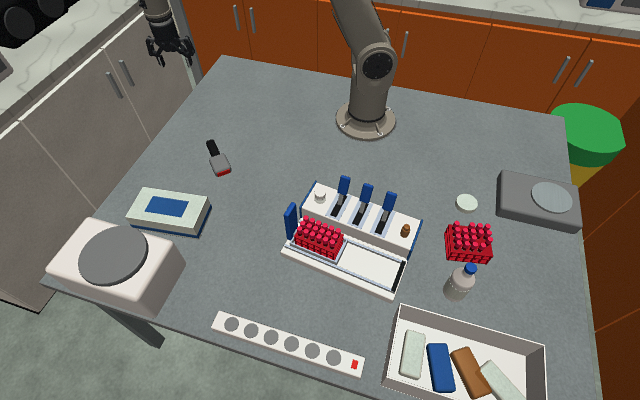

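View pics/top0.png

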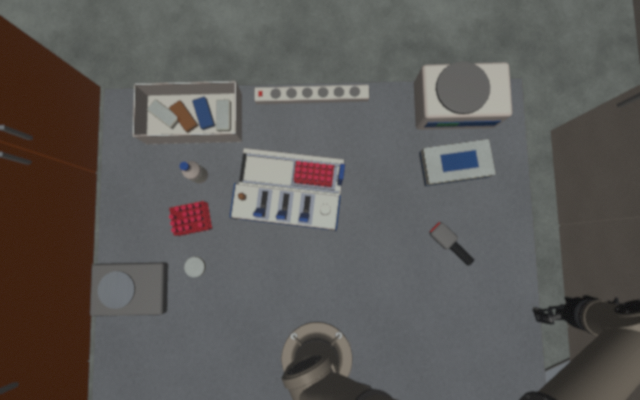

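```bash
cat >h.py <<'E'
import numpy as np,cv2
def ray(f,p):
    d=f['R'].T@np.array([(p[0]-f['cx'])/f['fx'],(p[1]-f['cy'])/f['fy'],1]);return -f['R'].T@f['t'],d
def plane(f,p,z):
    c,d=ray(f,p);return c+d*(z-c[2])/d[2]
def tri(fs,ps):
    A=[];b=[]
    for f,p in zip(fs,ps):
        c,d=ray(f,p);d/=np.linalg.norm(d);M=np.eye(3)-np.outer(d,d);A.append(M);b.append(M@c)
    return np.linalg.lstsq(np.vstack(A),np.hstack(b),rcond=None)[0]
E
python3 - <<'E'
import pickle,cv2,numpy as np
from h import *
fs=[pickle.load(open(n+'.pkl','rb')) for n in("scene","top")]
for f,(x0,y0,x1,y1) in zip(fs,[(275,165,430,305),(225,140,352,235)]):
    hsv=cv2.cvtColor(f['img'],cv2.COLOR_RGB2HSV)
    m=cv2.inRange(hsv,(100,120,30),(130,255,255));z=m*0;z[y0:y1,x0:x1]=m[y0:y1,x0:x1]
    n,l,s,c=cv2.connectedComponentsWithStats(z)
    for i in range(1,n):
        if s[i,4]>15:print(s[i],c[i])
    cv2.imwrite('pics/crop%d.png'%x0,cv2.resize(f['img'][y0:y1,x0:x1,::-1],None,fx=5,fy=5,interpolation=cv2.INTER_CUBIC)[:600])
E
```

```text
[338 175  12  21 184] [343.46195652 184.72282609]
[299 181  18  37  67] [305.71641791 198.34328358]
[360 183  13  21 193] [365.9015544  192.61658031]
[382 191  15  21 204] [389.16176471 200.87745098]
[284 202  14  38 360] [290.47777778 220.01944444]
[407 219  16  41  93] [414.69892473 239.43010753]
[339 165   5  15  51] [341.17647059 172.09803922]
[255 212   7   4  21] [257.85714286 213.71428571]
[277 215   8   3  21] [280.66666667 216.04761905]
[300 217   7   4  23] [303.13043478 218.56521739]
```

View pics/crop225.png

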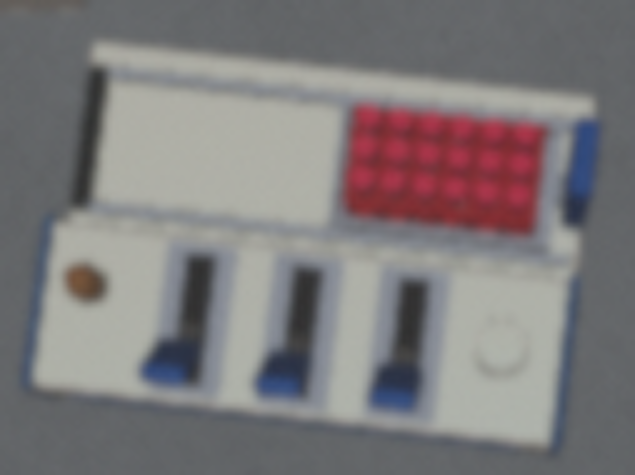

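```bash
python3 - <<'E'
import pickle
from h import *
S,T=[pickle.load(open(n+'.pkl','rb')) for n in("scene","top")]
tips=[plane(T,p,.173) for p in[(257.86,213.7),(280.67,216.05),(303.13,218.57)]]
print('tips',np.round(tips,4))
fl=plane(T,(231.2,217.8),.085);fr=plane(T,(336,229.6),.085)
d=fl-fr;print('front',fl,fr,np.linalg.norm(d))
for v in(d,tips[0]-tips[2]):print('yaw',np.arctan2(-v[0],v[1]))
pads=[tri([S,T],[a,b]) for a,b in[((389.16,200.9),(258.5,212.5)),((365.9,192.6),(281.3,214.8)),((343.4,184.7),(303.8,217.5))]]
print('pads tri',np.round(pads,3))
print('plate top',plane(T,(225+587/5,140+122/5),.166),plane(T,(225+572/5,140+195/5),.166),plane(T,(225+598/5,140+122/5),.166))
yaw=np.arctan2(-d[0],d[1]);c,s=np.cos(yaw),np.sin(yaw);R=np.array([[c,-s],[s,c]])
print('origin front',(fl+fr)[:2]/2+R@[.1,0]);
print('origin tips',np.mean(tips,0)[:2]-R@[-.045-.115*np.sin(.38),0])
E
```

```text
tips [[0.4678 0.1636 0.173 ]
 [0.4591 0.0949 0.173 ]
 [0.45   0.0275 0.173 ]]
front [0.4642016  0.26529807 0.085     ] [ 0.41850937 -0.07318199  0.085     ] 0.3415501888796511
yaw -0.13418124601869194
yaw -0.1297106604806405
pads tri [[0.474 0.166 0.144]
 [0.465 0.096 0.145]
 [0.455 0.027 0.144]]
plate top [ 0.61404083 -0.09537232  0.166     ] [ 0.56899097 -0.08496748  0.166     ] [ 0.61387585 -0.10210153  0.166     ]
origin front [0.5404566  0.08268014]
origin tips [0.54585085 0.08361314]
```

Request:
{"method": "send_rows", "body": {"motion": [{"dp":[0.015,0.045,0.03],"rot":[0,0,-0.14],"grip":0},{"dp":[0.015,0.05,0.03],"rot":[0,0,-0.14],"grip":0},{"dp":[0.015,0.05,0],"rot":[0,0,-0.14],"grip":0},{"dp":[0.015,0.05,0],"rot":[0,0,0],"grip":0},{"dp":[0.015,0.05,0],"rot":[0,0,0],"grip":0},{"dp":[0.015,0.05,0],"rot":[0,0,0],"grip":0},{"dp":[0.015,0.05,0],"rot":[0,0,0],"grip":0},{"dp":[0.015,0.05,0],"rot":[0,0,0],"grip":0},{"dp":[0.015,0.05,0],"rot":[0,0,0],"grip":0},{"dp":[0.015,0.05,0],"rot":[0,0,0],"grip":0}]}}

```text
clock: 1.35
tcp_pos: [0.3432, -0.1363, 0.2502]
orientation: [-2.049, 2.377, 0.007]
contact_force: [1.7, -1.0, 0.5]
grip_width: -0.0
```

Request:
{"method": "send_rows", "body": {"motion": [{"dp":[0.018,0.045,0],"rot":[0,0,0.016],"grip":0},{"dp":[0.018,0.045,0],"rot":[0,0,0],"grip":0},{"dp":[0.018,0.045,0],"rot":[0,0,0],"grip":0},{"dp":[0.015,0.032,0],"rot":[0,0,0],"grip":0},{"dp":[0,0,0],"rot":[0,0,0],"grip":0}]}}

```text
clock: 1.98
tcp_pos: [0.4128, 0.0402, 0.25]
orientation: [-2.076, 2.353, 0.007]
contact_force: [0.2, -0.4, 0.2]
grip_width: -0.0002
```

Request:
{"method": "send_rows", "body": {"motion": [{"dp":[-0.002,-0.009,-0.02],"rot":[0,0,0],"grip":0},{"dp":[0,0,-0.03],"rot":[0,0,0],"grip":0},{"dp":[0,0,-0.03],"rot":[0,0,0],"grip":0},{"dp":[0,0,-0.025],"rot":[0,0,0],"grip":0},{"dp":[0,0,0],"rot":[0,0,0],"grip":0}]}}

```text
clock: 2.6
tcp_pos: [0.4083, 0.0261, 0.1416]
orientation: [2.073, -2.36, -0.005]
contact_force: [0.5, 0.0, 0.5]
grip_width: 0.0001
```

```bash
python3 - <<'E'
from bench import get_obs, imaging
import cv2
f=imaging.grab_frame('scene')
cv2.imwrite('pics/s1.png',cv2.resize(f['img'][140:300,270:440,::-1],None,fx=4,fy=3.7,interpolation=2))
o=get_obs();print(o['tcp_pos'],o['contact_force'],o['joints'])
E
```

```text
[0.40922532 0.02626135 0.14261736] [-0.17725986 -0.37923414  0.74056447] [ 0.32787644  0.14768694 -0.57931797  2.1747268   0.10463735  0.84555002
 -2.01608481]
```

View pics/s1.png

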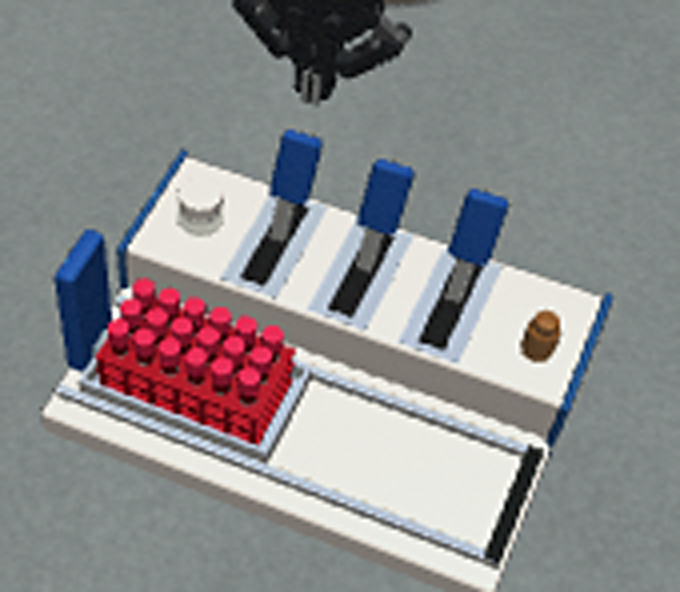

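Request:
{"method": "send_rows", "body": {"motion": [{"dp":[0.008,0.004,0],"rot":[0,0,0],"grip":0},{"dp":[0.008,-0.001,0],"rot":[0,0,0],"grip":0},{"dp":[0.005,-0.001,0],"rot":[0,0,0],"grip":0},{"dp":[0.004,0,0],"rot":[0,0,0],"grip":0}]}}

```text
clock: 3.15
tcp_pos: [0.4385, 0.028, 0.1458]
orientation: [-2.068, 2.358, -0.003]
contact_force: [0.6, -0.4, 0.6]
grip_width: -0.0
```

Request:
{"method": "send_rows", "body": {"motion": [{"dp":[0.004,0,0],"rot":[0,0,0],"grip":0}]}}

```text
clock: 3.28
tcp_pos: [0.4429, 0.028, 0.1458]
orientation: [-2.068, 2.357, -0.004]
contact_force: [-0.1, -0.1, -0.7]
grip_width: -0.0002
```

Request:
{"method": "send_rows", "body": {"motion": [{"dp":[0.004,-0.001,0],"rot":[0,0,0],"grip":0}]}}

```text
clock: 3.4
tcp_pos: [0.4471, 0.027, 0.1458]
orientation: [-2.068, 2.357, -0.003]
contact_force: [-0.2, 0.6, 1.4]
grip_width: -0.0001
```

Request:
{"method": "send_rows", "body": {"motion": [{"dp":[0.003,0,0],"rot":[0,0,0],"grip":0}]}}

```text
clock: 3.52
tcp_pos: [0.4503, 0.027, 0.1458]
orientation: [-2.068, 2.358, -0.003]
contact_force: [1.0, 0.9, -0.1]
grip_width: -0.0001
```

```bash
python3 - <<'E'
from bench import get_obs, imaging
import cv2,numpy as np
a=[]
f=imaging.grab_frame('scene');g=imaging.grab_frame('top')
A=cv2.resize(f['img'][140:260,300:420,::-1],(400,400),interpolation=2);B=cv2.resize(g['img'][150:250,230:330,::-1],(400,400),interpolation=2)
cv2.imwrite('pics/s2.png',np.hstack([A,B]))
o=get_obs();print(o['tcp_pos'],o['contact_force'])
E
```

```text
[0.45036303 0.02706087 0.14579819] [ 0.62157586 -0.69827494  0.16080388]
```

View pics/s2.png

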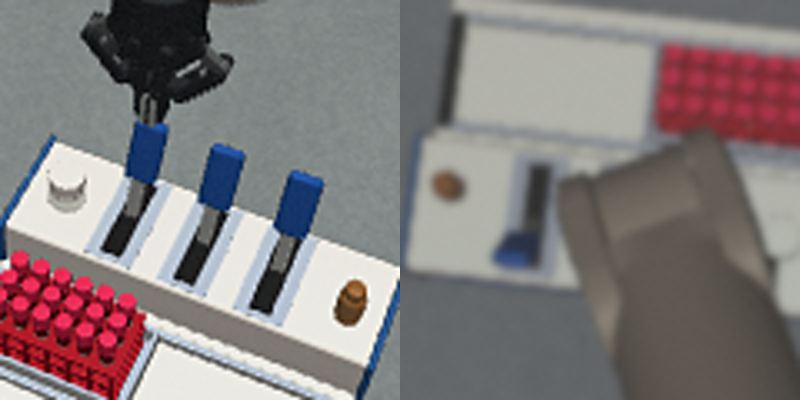

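Request:
{"method": "send_rows", "body": {"motion": [{"dp":[0.003,0,0],"rot":[0,0,0],"grip":0}]}}

```text
clock: 3.75
tcp_pos: [0.4531, 0.027, 0.1457]
orientation: [-2.069, 2.358, -0.003]
contact_force: [0.1, -1.0, 0.2]
grip_width: 0.0003
```

Request:
{"method": "send_rows", "body": {"motion": [{"dp":[0.003,-0.001,0],"rot":[0,0,0],"grip":0}]}}

```text
clock: 3.88
tcp_pos: [0.4563, 0.0261, 0.1458]
orientation: [-2.069, 2.357, -0.003]
contact_force: [0.8, -0.6, 0.1]
grip_width: 0.0002
```

Request:
{"method": "send_rows", "body": {"motion": [{"dp":[0.003,0,0],"rot":[0,0,0],"grip":0}]}}

```text
clock: 4.0
tcp_pos: [0.4595, 0.0259, 0.1457]
orientation: [-2.069, 2.357, -0.003]
contact_force: [-0.6, -0.7, -0.3]
grip_width: 0.0
```

Request:
{"method": "send_rows", "body": {"motion": [{"dp":[0.003,0,0],"rot":[0,0,0],"grip":0}]}}

```text
clock: 4.12
tcp_pos: [0.4627, 0.0259, 0.1457]
orientation: [-2.069, 2.357, -0.003]
contact_force: [-0.4, 0.6, -0.4]
grip_width: 0.0003
```

```bash
cat >>h.py <<'E'
def levers():
    from bench import imaging
    f=imaging.grab_frame('scene');z=np.zeros((400,640),np.uint8)
    m=cv2.inRange(cv2.cvtColor(f['img'],cv2.COLOR_RGB2HSV),(100,120,30),(130,255,255));z[165:305,275:430]=m[165:305,275:430]
    n,l,s,c=cv2.connectedComponentsWithStats(z)
    for i in range(1,n):
        if s[i,4]>40:print(s[i],c[i].round(1))
    return f
E
python3 - <<'E'
from h import *
f=levers()
cv2.imwrite('pics/s3.png',cv2.resize(f['img'][140:240,300:400,::-1],(600,600),interpolation=2))
E
```

```text
[338 177  12  19 151] [343.5 186.3]
[299 181  18  37  67] [305.7 198.4]
[360 183  13  21 193] [365.9 192.6]
[382 191  15  21 204] [389.2 200.9]
[284 202  14  38 360] [290.5 220. ]
[407 219  16  41  93] [414.7 239.4]
```

View pics/s3.png

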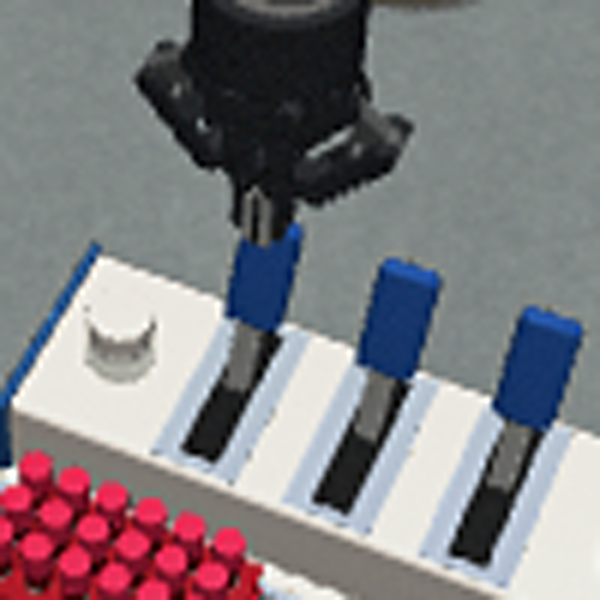

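```bash
python3 - <<'E'
from h import *
import pickle
from bench import get_obs
S=pickle.load(open('scene.pkl','rb'))
o=get_obs();print(o['tcp_pos'],cv2.Rodrigues(o['orientation'])[0].round(3))
for z in(0,.02,.04,.08):
    c=S['R']@(o['tcp_pos']+[0,0,z])+S['t'];print(z,c[:2]/c[2]*S['fx']+[S['cx'],S['cy']])
# unit model projection: paddle centres/tips
u=np.array([.991,-.1316]);v=np.array([.1316,.991])
for y in(.07,0,-.07):
  for r in(55,85,115):
    p=np.array([.545,.084])+u*(-.045-r/1000*np.sin(.4))+v*y
    c=S['R']@np.r_[p,.068+r/1000*np.cos(.4)]+S['t'];print(y,r,p,c[:2]/c[2]*S['fx']+[S['cx'],S['cy']])
E
```

```text
[0.4631838  0.02595031 0.14579518] [[-0.13  -0.991  0.006]
 [-0.991  0.13   0.002]
 [-0.003 -0.005 -1.   ]]
0 [342.59364012 186.20440089]
0.02 [342.93553884 181.92306113]
0.04 [343.28782054 177.51170313]
0.08 [344.02548405 168.27449953]
0.07 55 [0.48839175 0.16211061] [385.5461217  209.52323597]
0.07 85 [0.47681435 0.16364803] [388.25821841 200.92111684]
0.07 115 [0.46523694 0.16518546] [391.05354593 192.05500956]
0 55 [0.47917975 0.09274061] [362.76028596 201.30050122]
0 85 [0.46760235 0.09427803] [365.08832749 192.72044908]
0 115 [0.45602494 0.09581546] [367.48659755 183.88156805]
-0.07 55 [0.46996775 0.02337061] [340.71521329 193.34508597]
-0.07 85 [0.45839035 0.02490803] [342.68269319 184.79027954]
-0.07 115 [0.44681294 0.02644546] [344.7085314  175.98172508]
```

```bash
python3 - <<'E'
from h import *
import pickle
S=pickle.load(open('scene.pkl','rb'))
for q,x in(((347.3,168.0),.409),((343,180.3),.463)):
    c,d=ray(S,q);print(c+d*(x-c[0])/d[0])
from bench import imaging
f=imaging.grab_frame('wrist');cv2.imwrite('pics/w.png',f['img'][:,:,::-1]);print(f['R'],f['t'],-f['R'].T@f['t'])
E
```

```text
[0.409      0.02476291 0.16680051]
[0.463      0.02572327 0.17292516]
[[-0.13067948 -0.99142187 -0.00235424]
 [-0.94921555  0.12443006  0.28897578]
 [-0.28620397  0.03999788 -0.95733351]] [0.08621439 0.41120963 0.46400036] [0.53439177 0.01574896 0.32557644]
```

View pics/w.png

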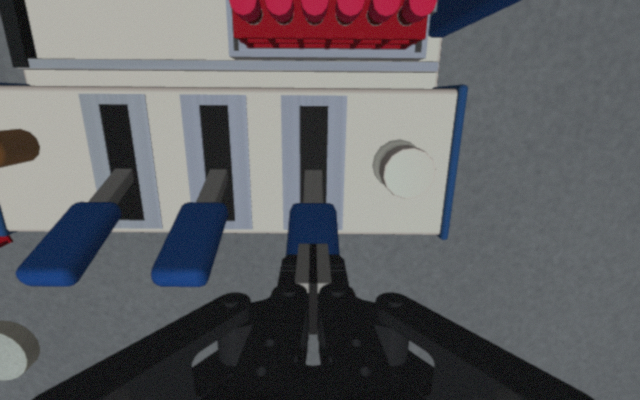

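```bash
python3 - <<'E'
from h import *
import pickle
S=pickle.load(open('scene.pkl','rb'))
from bench import imaging
W=imaging.grab_frame('wrist')
for a in((314,243),(314,247)):
  for b in((343,180),(343,181)):
    print(tri([S,W],[b,a]))
levers()
E
```

```text
[0.46675803 0.02529101 0.17783506]
[0.46339333 0.02532441 0.16963516]
[0.46338185 0.02522162 0.17420488]
[0.45987996 0.0252556  0.16587036]
[338 177  12  19 148] [343.5 186.3]
[299 181  18  37  66] [305.8 198.1]
[360 183  13  21 193] [365.9 192.6]
[382 191  15  21 203] [389.2 200.9]
[284 202  14  38 360] [290.5 220. ]
[407 219  16  41  93] [414.7 239.4]
```

Request:
{"method": "send_rows", "body": {"motion": [{"dp":[0,0,0.01],"rot":[0,0,0],"grip":0},{"dp":[-0.025,0.003,0],"rot":[0,0,0],"grip":0},{"dp":[-0.027,0.003,0],"rot":[0,0,0],"grip":0},{"dp":[0,0,-0.015],"rot":[0,0,0],"grip":0},{"dp":[0,0,-0.015],"rot":[0,0,0],"grip":0},{"dp":[0,0,0],"rot":[0,0,0],"grip":0}]}}

```text
clock: 5.08
tcp_pos: [0.4113, 0.0324, 0.1269]
orientation: [-2.067, 2.356, -0.006]
contact_force: [-0.9, -0.4, 0.1]
grip_width: -0.0
```

Request:
{"method": "send_rows", "body": {"motion": [{"dp":[0.006,-0.002,0],"rot":[0,0,0],"grip":0},{"dp":[0.006,-0.001,0],"rot":[0,0,0],"grip":0},{"dp":[0.004,-0.001,0],"rot":[0,0,0],"grip":0}]}}

```text
clock: 5.45
tcp_pos: [0.4297, 0.0284, 0.1271]
orientation: [-2.066, 2.355, -0.005]
contact_force: [-0.6, 1.1, 1.3]
grip_width: 0.0003
```

Request:
{"method": "send_rows", "body": {"motion": [{"dp":[0.004,-0.001,0],"rot":[0,0,0],"grip":0}]}}

```text
clock: 5.58
tcp_pos: [0.4334, 0.0274, 0.127]
orientation: [-2.066, 2.356, -0.004]
contact_force: [-2.4, 0.4, 1.8]
grip_width: 0.0001
```

Request:
{"method": "send_rows", "body": {"motion": [{"dp":[0.004,0,0],"rot":[0,0,0],"grip":0}]}}

```text
clock: 5.7
tcp_pos: [0.4371, 0.0272, 0.1269]
orientation: [-2.067, 2.357, -0.003]
contact_force: [-4.5, -1.0, 2.9]
grip_width: -0.0002
```

Request:
{"method": "send_rows", "body": {"motion": [{"dp":[0.003,0,0],"rot":[0,0,0],"grip":0}]}}

```text
clock: 5.82
tcp_pos: [0.4398, 0.0271, 0.1269]
orientation: [-2.068, 2.358, -0.002]
contact_force: [-4.2, 0.1, 3.3]
grip_width: -0.0
```

Contact at x≈0.431, force steady at about 4 N. Continue a little.

Request:
{"method": "send_rows", "body": {"motion": [{"dp":[0.003,0,0],"rot":[0,0,0],"grip":0}]}}

```text
clock: 5.95
tcp_pos: [0.4422, 0.027, 0.1267]
orientation: [-2.069, 2.359, -0.001]
contact_force: [-5.5, -0.2, 4.6]
grip_width: 0.0003
```

Request:
{"method": "send_rows", "body": {"motion": [{"dp":[0.003,-0.001,0],"rot":[0,0,0],"grip":0}]}}

```text
clock: 6.08
tcp_pos: [0.4443, 0.0263, 0.1266]
orientation: [-2.07, 2.359, 0.001]
contact_force: [-6.9, 1.7, 5.4]
grip_width: -0.0002
```

Request:
{"method": "send_rows", "body": {"motion": [{"dp":[0.003,0,0],"rot":[0,0,0],"grip":0}]}}

```text
clock: 6.2
tcp_pos: [0.4459, 0.0263, 0.1263]
orientation: [-2.072, 2.361, 0.003]
contact_force: [-8.3, 0.8, 5.6]
grip_width: 0.0003
```

Request:
{"method": "send_rows", "body": {"motion": [{"dp":[0.004,0,0],"rot":[0,0,0],"grip":0}]}}

```text
clock: 6.32
tcp_pos: [0.4478, 0.0262, 0.1259]
orientation: [2.07, -2.358, -0.006]
contact_force: [-10.1, 0.2, 7.4]
grip_width: -0.0003
```

```bash
python3 - <<'E'
from h import *
levers()
E
```

```text
[336 178  12  20 173] [341.8 187.2]
[299 181  18  37  66] [305.8 198.2]
[360 183  13  20 192] [365.9 192.6]
[382 191  15  21 203] [389.2 200.9]
[284 202  14  38 360] [290.5 220. ]
[407 219  16  41  93] [414.7 239.4]
```

Request:
{"method": "send_rows", "body": {"motion": [{"dp":[-0.015,0.002,0],"rot":[0,0,0],"grip":0},{"dp":[-0.018,0.002,0],"rot":[0,0,0],"grip":0},{"dp":[0.002,0.023,0],"rot":[0,0,0],"grip":0},{"dp":[0.003,0.023,0],"rot":[0,0,0],"grip":0},{"dp":[0.003,0.02,0],"rot":[0,0,0],"grip":0},{"dp":[0,0,0],"rot":[0,0,0],"grip":0}]}}

```text
clock: 7.12
tcp_pos: [0.4214, 0.0982, 0.127]
orientation: [-2.07, 2.359, -0.002]
contact_force: [-0.3, -0.5, 0.4]
grip_width: 0.0004
```

Request:
{"method": "send_rows", "body": {"motion": [{"dp":[0.006,0,0],"rot":[0,0,0],"grip":0},{"dp":[0.006,0,0],"rot":[0,0,0],"grip":0},{"dp":[0.006,0,0],"rot":[0,0,0],"grip":0},{"dp":[0.004,0,0],"rot":[0,0,0],"grip":0}]}}

```text
clock: 7.62
tcp_pos: [0.4435, 0.0954, 0.127]
orientation: [-2.068, 2.363, -0.003]
contact_force: [-3.6, 1.0, 2.3]
grip_width: -0.0003
```

Request:
{"method": "send_rows", "body": {"motion": [{"dp":[0.004,-0.001,0],"rot":[0,0,0],"grip":0}]}}

```text
clock: 7.75
tcp_pos: [0.4473, 0.0944, 0.1268]
orientation: [-2.068, 2.364, -0.002]
contact_force: [-2.1, 1.1, 1.6]
grip_width: -0.0001
```

Request:
{"method": "send_rows", "body": {"motion": [{"dp":[0.004,-0.001,0],"rot":[0,0,0],"grip":0}]}}

```text
clock: 7.88
tcp_pos: [0.4514, 0.0934, 0.1267]
orientation: [-2.069, 2.364, -0.001]
contact_force: [-2.8, 0.6, 1.6]
grip_width: 0.0001
```

Request:
{"method": "send_rows", "body": {"motion": [{"dp":[0.004,-0.001,0],"rot":[0,0,0],"grip":0}]}}

```text
clock: 8.0
tcp_pos: [0.4556, 0.0924, 0.1267]
orientation: [-2.069, 2.364, -0.001]
contact_force: [-1.9, 0.4, 2.9]
grip_width: 0.0
```

Request:
{"method": "send_rows", "body": {"motion": [{"dp":[0.006,-0.001,0],"rot":[0,0,0],"grip":0},{"dp":[0.006,-0.001,0],"rot":[0,0,0],"grip":0},{"dp":[0.006,-0.001,0],"rot":[0,0,0],"grip":0},{"dp":[0.006,0,0],"rot":[0,0,0],"grip":0}]}}

```text
clock: 8.5
tcp_pos: [0.4816, 0.0886, 0.1267]
orientation: [-2.068, 2.364, -0.002]
contact_force: [-3.0, -0.7, 1.0]
grip_width: 0.0002
```

Request:
{"method": "send_rows", "body": {"motion": [{"dp":[0.006,-0.001,0],"rot":[0,0,0],"grip":0},{"dp":[0.006,-0.001,0],"rot":[0,0,0],"grip":0},{"dp":[0.006,-0.001,0],"rot":[0,0,0],"grip":0}]}}

```text
clock: 8.88
tcp_pos: [0.5003, 0.0858, 0.1262]
orientation: [-2.069, 2.364, -0.0]
contact_force: [-1.9, 1.0, -0.7]
grip_width: -0.0001
```

Request:
{"method": "send_rows", "body": {"motion": [{"dp":[0.006,-0.001,0],"rot":[0,0,0],"grip":0},{"dp":[0.006,-0.001,0],"rot":[0,0,0],"grip":0}]}}

```text
clock: 9.12
tcp_pos: [0.5125, 0.0835, 0.1257]
orientation: [2.068, -2.363, -0.001]
contact_force: [-2.2, 1.5, -0.2]
grip_width: -0.0001
```

Request:
{"method": "send_rows", "body": {"motion": [{"dp":[0.004,0,0],"rot":[0,0,0],"grip":0}]}}

```text
clock: 9.25
tcp_pos: [0.5169, 0.0832, 0.1256]
orientation: [2.068, -2.363, -0.001]
contact_force: [-1.5, 0.2, -0.5]
grip_width: -0.0002
```

Request:
{"method": "send_rows", "body": {"motion": [{"dp":[0.004,-0.001,0],"rot":[0,0,0],"grip":0}]}}

```text
clock: 9.38
tcp_pos: [0.5212, 0.0821, 0.1256]
orientation: [2.068, -2.363, -0.001]
contact_force: [-2.2, 0.2, -0.9]
grip_width: -0.0001
```

Request:
{"method": "send_rows", "body": {"motion": [{"dp":[0.003,0,0],"rot":[0,0,0],"grip":0}]}}

```text
clock: 9.5
tcp_pos: [0.5243, 0.0819, 0.1256]
orientation: [2.067, -2.363, -0.001]
contact_force: [-3.9, -0.3, -0.5]
grip_width: 0.0003
```

Request:
{"method": "send_rows", "body": {"motion": [{"dp":[0.003,0,0],"rot":[0,0,0],"grip":0}]}}

```text
clock: 9.62
tcp_pos: [0.5264, 0.0817, 0.1252]
orientation: [2.066, -2.362, -0.002]
contact_force: [-6.1, 0.4, -1.3]
grip_width: -0.0001
```

Force is climbing at the expected home position; seat it firmly but below the limit.

Request:
{"method": "send_rows", "body": {"motion": [{"dp":[0.004,0,0],"rot":[0,0,0],"grip":0}]}}

```text
clock: 9.75
tcp_pos: [0.5284, 0.0814, 0.1244]
orientation: [2.064, -2.359, -0.005]
contact_force: [-8.2, 0.6, -2.4]
grip_width: 0.0002
```

Request:
{"method": "send_rows", "body": {"motion": [{"dp":[0.004,0,0],"rot":[0,0,0],"grip":0}]}}

```text
clock: 9.88
tcp_pos: [0.53, 0.0811, 0.1235]
orientation: [2.061, -2.355, -0.009]
contact_force: [-9.6, 0.7, 1.8]
grip_width: 0.0003
```

Request:
{"method": "send_rows", "body": {"motion": [{"dp":[-0.02,0.003,0],"rot":[0,0,0],"grip":0},{"dp":[-0.03,0.004,0.002],"rot":[0,0,0],"grip":0},{"dp":[-0.03,0.004,0.001],"rot":[0,0,0],"grip":0},{"dp":[-0.025,0.004,0],"rot":[0,0,0],"grip":0},{"dp":[0.002,0.023,0],"rot":[0,0,0],"grip":0},{"dp":[0.002,0.023,0],"rot":[0,0,0],"grip":0},{"dp":[0.002,0.022,0],"rot":[0,0,0],"grip":0},{"dp":[0,0,0],"rot":[0,0,0],"grip":0}]}}

```text
clock: 10.88
tcp_pos: [0.4391, 0.1681, 0.1314]
orientation: [-2.062, 2.359, -0.007]
contact_force: [0.7, -0.1, -0.7]
grip_width: -0.0
```

```bash
python3 - <<'E'
from h import *
levers()
E
```

```text
[337 176  13  20 179] [342.8 185.6]
[299 181  18  37  66] [305.8 198.1]
[382 191  15  21 204] [389.2 200.9]
[284 202  14  38 360] [290.5 220. ]
[352 205  12  11  91] [357.6 209.9]
[407 219  16  41  93] [414.7 239.4]
```

Request:
{"method": "send_rows", "body": {"motion": [{"dp":[0.005,0,-0.004],"rot":[0,0,0],"grip":0},{"dp":[0.004,-0.001,0],"rot":[0,0,0],"grip":0},{"dp":[0.004,-0.001,0],"rot":[0,0,0],"grip":0}]}}

```text
clock: 11.3
tcp_pos: [0.4525, 0.1625, 0.1268]
orientation: [-2.059, 2.365, -0.008]
contact_force: [-3.0, 1.9, 1.6]
grip_width: 0.0001
```

Request:
{"method": "send_rows", "body": {"motion": [{"dp":[0.004,-0.001,0],"rot":[0,0,0],"grip":0}]}}

```text
clock: 11.42
tcp_pos: [0.4564, 0.1613, 0.1267]
orientation: [-2.059, 2.366, -0.008]
contact_force: [-2.2, 1.1, 2.0]
grip_width: -0.0002
```

Request:
{"method": "send_rows", "body": {"motion": [{"dp":[0.004,-0.001,0],"rot":[0,0,0],"grip":0}]}}

```text
clock: 11.55
tcp_pos: [0.4606, 0.1601, 0.1268]
orientation: [-2.059, 2.366, -0.008]
contact_force: [-2.8, 0.6, 2.7]
grip_width: -0.0004
```

Request:
{"method": "send_rows", "body": {"motion": [{"dp":[0.004,0,0],"rot":[0,0,0],"grip":0}]}}

```text
clock: 11.68
tcp_pos: [0.4648, 0.1597, 0.1267]
orientation: [-2.059, 2.367, -0.008]
contact_force: [-3.4, 0.9, 1.9]
grip_width: 0.0003
```

Request:
{"method": "send_rows", "body": {"motion": [{"dp":[0.006,0,0],"rot":[0,0,0],"grip":0},{"dp":[0.006,0,0],"rot":[0,0,0],"grip":0},{"dp":[0.006,0,0],"rot":[0,0,0],"grip":0},{"dp":[0.006,0,0],"rot":[0,0,0],"grip":0}]}}

```text
clock: 12.18
tcp_pos: [0.4906, 0.1587, 0.1264]
orientation: [-2.059, 2.368, -0.009]
contact_force: [-1.1, -1.0, 1.6]
grip_width: -0.0002
```

Request:
{"method": "send_rows", "body": {"motion": [{"dp":[0.006,0,0],"rot":[0,0,0],"grip":0},{"dp":[0.006,-0.001,0],"rot":[0,0,0],"grip":0},{"dp":[0.006,-0.001,0],"rot":[0,0,0],"grip":0}]}}

```text
clock: 12.55
tcp_pos: [0.5085, 0.1566, 0.1258]
orientation: [-2.061, 2.37, -0.007]
contact_force: [-4.2, 0.3, -2.4]
grip_width: -0.0001
```

Request:
{"method": "send_rows", "body": {"motion": [{"dp":[0.006,-0.001,0],"rot":[0,0,0],"grip":0},{"dp":[0.006,-0.001,0],"rot":[0,0,0],"grip":0},{"dp":[0.004,-0.001,0],"rot":[0,0,0],"grip":0}]}}

```text
clock: 12.92
tcp_pos: [0.5255, 0.1537, 0.1252]
orientation: [-2.061, 2.369, -0.006]
contact_force: [-1.6, 0.4, -1.1]
grip_width: 0.0002
```

Request:
{"method": "send_rows", "body": {"motion": [{"dp":[0.004,0,0],"rot":[0,0,0],"grip":0}]}}

```text
clock: 13.05
tcp_pos: [0.53, 0.1535, 0.1253]
orientation: [-2.061, 2.37, -0.006]
contact_force: [-2.3, -1.1, -1.6]
grip_width: 0.0005
```

Request:
{"method": "send_rows", "body": {"motion": [{"dp":[0.003,0,0],"rot":[0,0,0],"grip":0}]}}

```text
clock: 13.18
tcp_pos: [0.5336, 0.1533, 0.1254]
orientation: [-2.06, 2.37, -0.007]
contact_force: [-3.4, 0.6, 0.1]
grip_width: 0.0001
```

Request:
{"method": "send_rows", "body": {"motion": [{"dp":[0.003,0,0],"rot":[0,0,0],"grip":0}]}}

```text
clock: 13.3
tcp_pos: [0.5361, 0.1531, 0.1252]
orientation: [-2.061, 2.371, -0.006]
contact_force: [-4.4, 0.2, -0.8]
grip_width: 0.0003
```

Request:
{"method": "send_rows", "body": {"motion": [{"dp":[0.004,0,0],"rot":[0,0,0],"grip":0}]}}

```text
clock: 13.42
tcp_pos: [0.5384, 0.1529, 0.1246]
orientation: [2.06, -2.368, 0.004]
contact_force: [-6.8, -0.3, -1.1]
grip_width: -0.0001
```

Request:
{"method": "send_rows", "body": {"motion": [{"dp":[0.004,0,0],"rot":[0,0,0],"grip":0}]}}

```text
clock: 13.55
tcp_pos: [0.54, 0.1526, 0.1237]
orientation: [2.057, -2.364, 0.0]
contact_force: [-8.8, 0.1, 1.3]
grip_width: 0.0001
```

Request:
{"method": "send_rows", "body": {"motion": [{"dp":[0.004,0,0],"rot":[0,0,0],"grip":0},{"dp":[-0.02,0.003,0],"rot":[0,0,0],"grip":0},{"dp":[-0.03,0.004,0],"rot":[0,0,0],"grip":0},{"dp":[-0.03,0.004,0],"rot":[0,0,0],"grip":0},{"dp":[-0.03,0.004,0],"rot":[0,0,0],"grip":0},{"dp":[-0.005,-0.035,0],"rot":[0,0,0],"grip":0},{"dp":[-0.006,-0.04,0],"rot":[0,0,0],"grip":0},{"dp":[-0.006,-0.04,0],"rot":[0,0,0],"grip":0},{"dp":[-0.004,-0.025,0],"rot":[0,0,0],"grip":0},{"dp":[0,0,0],"rot":[0,0,0],"grip":0}]}}

```text
clock: 14.8
tcp_pos: [0.4195, 0.027, 0.1289]
orientation: [-2.058, 2.359, -0.017]
contact_force: [-0.8, 1.2, 0.1]
grip_width: -0.0003
```

```bash
python3 - <<'E'
from h import *
levers()
E
```

```text
[337 176  13  21 180] [342.8 185.7]
[299 181  18  37  67] [305.7 198.3]
[284 202  14  38 360] [290.5 220. ]
[352 205  12  11  90] [357.6 209.9]
[376 214  11  11  89] [381.3 218.7]
[407 219  16  41  93] [414.7 239.4]
```

Request:
{"method": "send_rows", "body": {"motion": [{"dp":[0.006,0.001,-0.002],"rot":[0,0,0],"grip":0},{"dp":[0.006,0,0],"rot":[0,0,0],"grip":0},{"dp":[0.005,0,0],"rot":[0,0,0],"grip":0},{"dp":[0.004,0,0],"rot":[0,0,0],"grip":0}]}}

```text
clock: 15.35
tcp_pos: [0.4432, 0.0327, 0.1272]
orientation: [-2.064, 2.35, -0.016]
contact_force: [-2.5, -0.5, 2.6]
grip_width: -0.0002
```

Request:
{"method": "send_rows", "body": {"motion": [{"dp":[0.004,0,0],"rot":[0,0,0],"grip":0}]}}

```text
clock: 15.48
tcp_pos: [0.4469, 0.0328, 0.127]
orientation: [-2.065, 2.351, -0.015]
contact_force: [-3.1, 0.2, 1.6]
grip_width: 0.0
```

Request:
{"method": "send_rows", "body": {"motion": [{"dp":[0.004,0,0],"rot":[0,0,0],"grip":0}]}}

```text
clock: 15.6
tcp_pos: [0.4509, 0.0328, 0.1269]
orientation: [-2.066, 2.351, -0.015]
contact_force: [-2.8, 0.5, 1.3]
grip_width: -0.0
```

Request:
{"method": "send_rows", "body": {"motion": [{"dp":[0.004,0,0],"rot":[0,0,0],"grip":0}]}}

```text
clock: 15.72
tcp_pos: [0.4551, 0.0327, 0.1268]
orientation: [-2.066, 2.351, -0.015]
contact_force: [-2.2, 0.2, 2.1]
grip_width: -0.0001
```

Request:
{"method": "send_rows", "body": {"motion": [{"dp":[0.006,-0.002,0],"rot":[0,0,0],"grip":0},{"dp":[0.006,-0.002,0],"rot":[0,0,0],"grip":0},{"dp":[0.006,-0.002,0],"rot":[0,0,0],"grip":0},{"dp":[0.006,-0.002,0],"rot":[0,0,0],"grip":0}]}}

```text
clock: 16.23
tcp_pos: [0.4811, 0.0255, 0.127]
orientation: [-2.066, 2.349, -0.014]
contact_force: [-2.7, 1.7, 0.8]
grip_width: -0.0003
```

Request:
{"method": "send_rows", "body": {"motion": [{"dp":[0.006,-0.002,0],"rot":[0,0,0],"grip":0},{"dp":[0.006,-0.001,0],"rot":[0,0,0],"grip":0},{"dp":[0.006,-0.001,0],"rot":[0,0,0],"grip":0}]}}

```text
clock: 16.6
tcp_pos: [0.4996, 0.0209, 0.1263]
orientation: [-2.067, 2.35, -0.012]
contact_force: [-2.2, 1.7, -0.9]
grip_width: 0.0002
```

Request:
{"method": "send_rows", "body": {"motion": [{"dp":[0.005,-0.001,0],"rot":[0,0,0],"grip":0},{"dp":[0.004,-0.001,0],"rot":[0,0,0],"grip":0}]}}

```text
clock: 16.85
tcp_pos: [0.5091, 0.0184, 0.1261]
orientation: [-2.067, 2.351, -0.012]
contact_force: [-2.6, 1.1, 0.1]
grip_width: -0.0004
```

Request:
{"method": "send_rows", "body": {"motion": [{"dp":[0.004,0,0],"rot":[0,0,0],"grip":0}]}}

```text
clock: 16.98
tcp_pos: [0.5132, 0.018, 0.126]
orientation: [-2.067, 2.352, -0.012]
contact_force: [-3.3, -0.2, -0.4]
grip_width: 0.0
```

Request:
{"method": "send_rows", "body": {"motion": [{"dp":[0.003,0,0],"rot":[0,0,0],"grip":0}]}}

```text
clock: 17.1
tcp_pos: [0.5163, 0.0177, 0.126]
orientation: [-2.067, 2.352, -0.012]
contact_force: [-4.4, 1.1, -1.1]
grip_width: -0.0002
```

Request:
{"method": "send_rows", "body": {"motion": [{"dp":[0.003,0,0],"rot":[0,0,0],"grip":0}]}}

```text
clock: 17.23
tcp_pos: [0.5184, 0.0175, 0.1255]
orientation: [-2.068, 2.354, -0.01]
contact_force: [-5.7, -0.2, -1.1]
grip_width: -0.0003
```

Request:
{"method": "send_rows", "body": {"motion": [{"dp":[0.004,0,0],"rot":[0,0,0],"grip":0}]}}

```text
clock: 17.35
tcp_pos: [0.5204, 0.0173, 0.1247]
orientation: [-2.07, 2.357, -0.007]
contact_force: [-8.2, -0.8, -1.5]
grip_width: -0.0002
```

Request:
{"method": "send_rows", "body": {"motion": [{"dp":[0.004,0,0],"rot":[0,0,0],"grip":0}]}}

```text
clock: 17.48
tcp_pos: [0.5219, 0.017, 0.1239]
orientation: [-2.073, 2.36, -0.003]
contact_force: [-9.3, 0.5, 1.7]
grip_width: 0.0003
```

Request:
{"method": "send_rows", "body": {"motion": [{"dp":[-0.02,0.003,0],"rot":[0,0,0],"grip":0},{"dp":[-0.015,0.002,0.01],"rot":[0,0,0],"grip":0},{"dp":[0,0,0.05],"rot":[0,0,0],"grip":0},{"dp":[0,-0.01,0.05],"rot":[0,0,0],"grip":0},{"dp":[0.01,-0.035,0],"rot":[0,0,0],"grip":0},{"dp":[0.02,-0.045,0],"rot":[0,0,0],"grip":0},{"dp":[0.03,-0.045,0],"rot":[0,0,0],"grip":0},{"dp":[0.03,-0.04,0],"rot":[0,0,0],"grip":0},{"dp":[0,0,0],"rot":[0,0,0],"grip":0}]}}

```text
clock: 18.6
tcp_pos: [0.5864, -0.1585, 0.2497]
orientation: [-2.065, 2.342, -0.037]
contact_force: [0.3, 0.4, -0.0]
grip_width: -0.0005
```

```bash
python3 - <<'E'
from h import *
f=levers()
cv2.imwrite('pics/s4.png',cv2.resize(f['img'][130:310,260:440,::-1],(600,600),interpolation=2))
E
```

```text
[299 181  18  37  67] [305.7 198.3]
[329 196  12  11  88] [334.7 201.2]
[284 202  14  38 360] [290.5 220. ]
[352 205  12  11  91] [357.6 209.9]
[376 214  11  11  89] [381.3 218.7]
[407 219  16  41  93] [414.7 239.4]
```

View pics/s4.png

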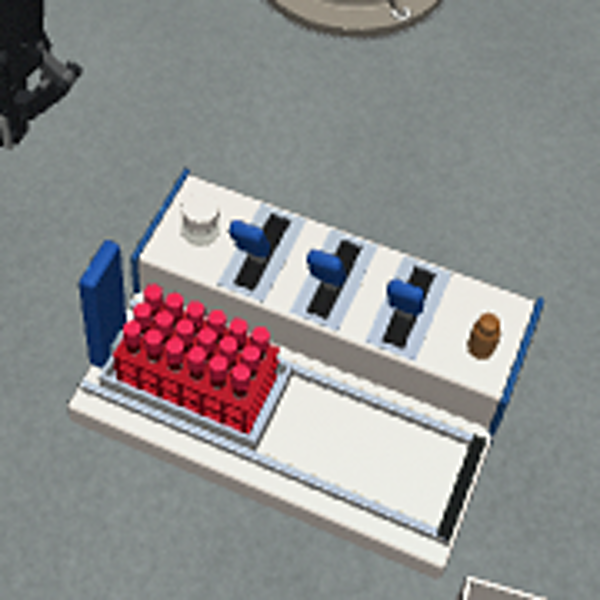

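Request:
{"method": "send_rows", "body": {"motion": [{"dp":[0,0,-0.04],"rot":[0,0,0],"grip":0},{"dp":[0,0,-0.04],"rot":[0,0,0],"grip":0},{"dp":[0,0,-0.035],"rot":[0,0,0],"grip":0},{"dp":[0,0,-0.015],"rot":[0,0,0],"grip":0},{"dp":[0,0,0],"rot":[0,0,0],"grip":0}]}}

```text
clock: 19.27
tcp_pos: [0.588, -0.1498, 0.1234]
orientation: [-2.071, 2.325, -0.047]
contact_force: [-0.8, -0.0, 0.1]
grip_width: 0.0001
```

Request:
{"method": "send_rows", "body": {"motion": [{"dp":[0,0,-0.01],"rot":[0,0,0],"grip":0},{"dp":[0.001,0.008,0],"rot":[0,0,0],"grip":0},{"dp":[0.001,0.008,0],"rot":[0,0,0],"grip":0},{"dp":[0.001,0.006,0],"rot":[0,0,0],"grip":0},{"dp":[0,0.004,0],"rot":[0,0,0],"grip":0}]}}

```text
clock: 19.9
tcp_pos: [0.5943, -0.1215, 0.1173]
orientation: [-2.069, 2.32, -0.056]
contact_force: [0.7, 0.3, 0.5]
grip_width: -0.0001
```

Request:
{"method": "send_rows", "body": {"motion": [{"dp":[0,0.004,0],"rot":[0,0,0],"grip":0},{"dp":[0,0.004,0],"rot":[0,0,0],"grip":0}]}}

```text
clock: 20.15
tcp_pos: [0.5944, -0.1129, 0.1174]
orientation: [-2.069, 2.32, -0.056]
contact_force: [-0.1, -0.3, -0.1]
grip_width: -0.0001
```

Request:
{"method": "send_rows", "body": {"motion": [{"dp":[0.001,0.004,0],"rot":[0,0,0],"grip":0}]}}

```text
clock: 20.27
tcp_pos: [0.5949, -0.1095, 0.1174]
orientation: [-2.069, 2.322, -0.056]
contact_force: [-1.4, -2.6, 1.7]
grip_width: 0.0003
```

Request:
{"method": "send_rows", "body": {"motion": [{"dp":[0.001,0.004,0],"rot":[0,0,0],"grip":0}]}}

```text
clock: 20.4
tcp_pos: [0.5954, -0.106, 0.1173]
orientation: [-2.069, 2.324, -0.056]
contact_force: [-1.7, -2.2, 1.1]
grip_width: -0.0001
```

Request:
{"method": "send_rows", "body": {"motion": [{"dp":[0.001,0.004,0],"rot":[0,0,0],"grip":0}]}}

```text
clock: 20.52
tcp_pos: [0.5961, -0.1023, 0.1172]
orientation: [-2.069, 2.325, -0.056]
contact_force: [-1.9, -1.6, 1.9]
grip_width: -0.0
```

Request:
{"method": "send_rows", "body": {"motion": [{"dp":[0.001,0.005,0],"rot":[0,0,0],"grip":0},{"dp":[0.001,0.005,0],"rot":[0,0,0],"grip":0},{"dp":[0.001,0.005,0],"rot":[0,0,0],"grip":0},{"dp":[0.001,0.006,0],"rot":[0,0,0],"grip":0},{"dp":[0,0.006,0],"rot":[0,0,0],"grip":0}]}}

```text
clock: 21.15
tcp_pos: [0.6004, -0.0739, 0.1172]
orientation: [-2.068, 2.326, -0.057]
contact_force: [0.4, -1.8, 0.1]
grip_width: -0.0002
```

Request:
{"method": "send_rows", "body": {"motion": [{"dp":[0.001,0.006,0],"rot":[0,0,0],"grip":0},{"dp":[0.001,0.006,0],"rot":[0,0,0],"grip":0},{"dp":[0.001,0.006,0],"rot":[0,0,0],"grip":0},{"dp":[0.001,0.006,0],"rot":[0,0,0],"grip":0},{"dp":[0,0.006,0],"rot":[0,0,0],"grip":0}]}}

```text
clock: 21.78
tcp_pos: [0.6049, -0.0415, 0.1172]
orientation: [-2.068, 2.325, -0.057]
contact_force: [0.9, -2.4, -0.6]
grip_width: -0.0
```

Request:
{"method": "send_rows", "body": {"motion": [{"dp":[0.001,0.006,0],"rot":[0,0,0],"grip":0},{"dp":[0.001,0.006,0],"rot":[0,0,0],"grip":0},{"dp":[0.001,0.005,0],"rot":[0,0,0],"grip":0},{"dp":[0.001,0.004,0],"rot":[0,0,0],"grip":0}]}}

```text
clock: 22.28
tcp_pos: [0.6086, -0.0187, 0.117]
orientation: [-2.069, 2.325, -0.055]
contact_force: [-2.3, -2.4, 1.6]
grip_width: -0.0001
```

Request:
{"method": "send_rows", "body": {"motion": [{"dp":[0.001,0.004,0],"rot":[0,0,0],"grip":0},{"dp":[0,0.004,0],"rot":[0,0,0],"grip":0},{"dp":[0.001,0.004,0],"rot":[0,0,0],"grip":0},{"dp":[0,0.004,0],"rot":[0,0,0],"grip":0}]}}

```text
clock: 22.78
tcp_pos: [0.6111, -0.0018, 0.117]
orientation: [-2.069, 2.325, -0.056]
contact_force: [-0.8, -1.2, 0.7]
grip_width: 0.0002
```

Request:
{"method": "send_rows", "body": {"motion": [{"dp":[0.001,0.004,0],"rot":[0,0,0],"grip":0},{"dp":[0,0.003,0],"rot":[0,0,0],"grip":0}]}}

```text
clock: 23.02
tcp_pos: [0.6122, 0.0058, 0.117]
orientation: [-2.069, 2.325, -0.056]
contact_force: [-0.9, -1.5, 0.7]
grip_width: 0.0001
```

Request:
{"method": "send_rows", "body": {"motion": [{"dp":[0,0.003,0],"rot":[0,0,0],"grip":0}]}}

```text
clock: 23.15
tcp_pos: [0.6125, 0.0088, 0.1171]
orientation: [-2.068, 2.325, -0.057]
contact_force: [0.4, -3.3, 0.0]
grip_width: 0.0
```

Request:
{"method": "send_rows", "body": {"motion": [{"dp":[0,0.003,0],"rot":[0,0,0],"grip":0}]}}

```text
clock: 23.28
tcp_pos: [0.6128, 0.0106, 0.1171]
orientation: [-2.068, 2.326, -0.059]
contact_force: [0.3, -7.3, 1.1]
grip_width: -0.0002
```

Stop reached at the expected 120 mm; one more gentle press, then withdraw.

Request:
{"method": "send_rows", "body": {"motion": [{"dp":[0,0.003,0],"rot":[0,0,0],"grip":0}]}}

```text
clock: 23.4
tcp_pos: [0.6129, 0.0115, 0.1171]
orientation: [-2.067, 2.329, -0.062]
contact_force: [-0.9, -7.6, 1.4]
grip_width: 0.0003
```

Request:
{"method": "send_rows", "body": {"motion": [{"dp":[-0.001,-0.008,0],"rot":[0,0,0],"grip":0},{"dp":[-0.003,-0.02,0],"rot":[0,0,0],"grip":0},{"dp":[-0.005,-0.04,0],"rot":[0,0,0],"grip":0},{"dp":[-0.004,-0.03,0.03],"rot":[0,0,0],"grip":0},{"dp":[0,-0.03,0.05],"rot":[0,0,0],"grip":0},{"dp":[0,-0.04,0.05],"rot":[0,0,0],"grip":0},{"dp":[0,-0.04,0],"rot":[0,0,0],"grip":0},{"dp":[0,0,0],"rot":[0,0,0],"grip":0}]}}

```text
clock: 24.4
tcp_pos: [0.5966, -0.2044, 0.2497]
orientation: [-2.064, 2.326, -0.058]
contact_force: [0.1, 0.3, -0.6]
grip_width: 0.0002
```

```bash
python3 - <<'E'
from h import *
import pickle
f=levers();S=pickle.load(open('scene.pkl','rb'))
cv2.imwrite('pics/s5.png',cv2.resize(f['img'][130:310,260:500,::-1],(800,600),interpolation=2))
# plate slide: centroid rays at mid-height before/after
m=cv2.inRange(cv2.cvtColor(f['img'],cv2.COLOR_RGB2HSV),(100,120,30),(130,255,255))
from bench import get_obs
print(get_obs()['tcp_pos'],get_obs()['contact_force'],get_obs()['clock'])
E
```

```text
[299 181  18  37  66] [305.8 198.1]
[329 196  12  11  88] [334.7 201.2]
[352 205  12  11  91] [357.6 209.9]
[376 214  11  11  89] [381.3 218.7]
[324 217  11  39 311] [328.7 235.2]
[407 219  16  41  93] [414.7 239.4]
[ 0.59739595 -0.20179466  0.2502167 ] [1.55780539 1.35574212 0.4191143 ] 24.45
```

View pics/s5.png

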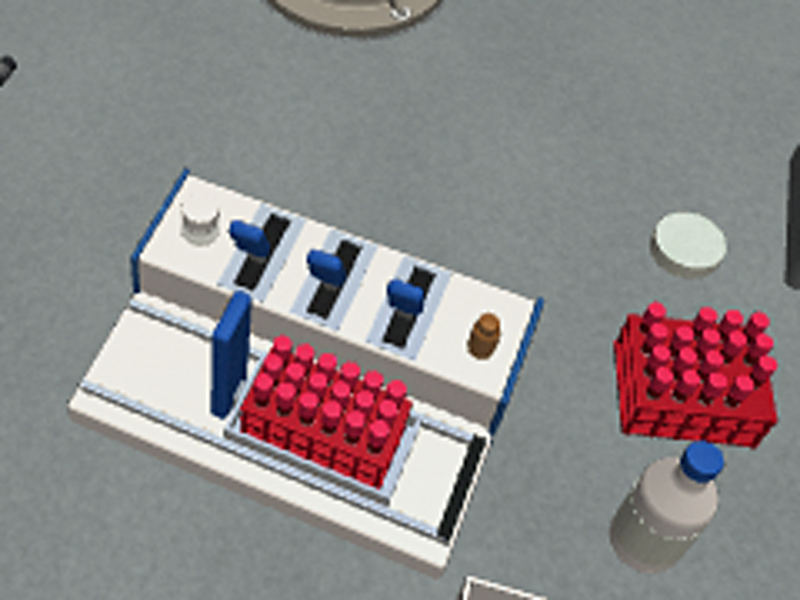

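```bash
python3 - <<'E'
from h import *
import pickle
S=pickle.load(open('scene.pkl','rb'))
for z in(.08,.1,.12):
    a=plane(S,(290.5,220),z);b=plane(S,(328.7,235.2),z);print(z,a,b,np.linalg.norm(a-b))
# top-edge corners: tray far-left-corner & black bar in s5 px -> image
g=lambda x,y:(260+x*.3,130+y*.3)
v=np.array([.1316,.991]);
for n,p,z in(('tray end',g(390,500),.03),('tray end near',g(415,422),.05),('bar',g(440,535),.03),('bar near',g(478,440),.03)):
    q=plane(S,p,z);print(n,q,(q[:2]-[.545,.084])@v)
E
```

```text
0.08 [ 0.58023883 -0.09850123  0.08      ] [0.59675152 0.02394116 0.08      ] 0.12355082996945708
0.1 [ 0.59207839 -0.09290252  0.1       ] [0.60823444 0.02689543 0.1       ] 0.12088245233315267
0.12 [ 0.60391794 -0.08730381  0.12      ] [0.61971737 0.0298497  0.12      ] 0.11821407469684829
tray end [0.66703036 0.18592268 0.03      ] 0.1170645673016049
tray end near [0.60021695 0.19100364 0.05      ] 0.11330715517270078
bar [0.68506393 0.23151414 0.03      ] 0.16461892371905862
bar near [0.59013572 0.24687902 0.03      ] 0.16735297153163073
```

```bash
python3 -c "
from bench import hand_in;print(hand_in())"
```

```text
the job is handed in; nothing more can be done
None
```

All three levers are home, the carrier is out on its stop, and the job was handed in at about 24.5 s of the 72 s allowed.

**Order:** The right lever was blocked first: the force climbed steadily to about 10 N along the push, so I left it. The order that worked was middle, left, right. Each lever moved freely at 2–4 N, and I pressed the home stops to about 9–10 N. I then pushed the carrier plate left until the force rose to about 7.6 N.

**Final checks:**
- **Levers:** the last picture shows all three leaning the same way, fully over.
- **Carrier:** the plate moved about 121 mm ± 3 mm in the images, against the 120 mm expected. A gap of about 50 mm remains between the tray and the black bar at the end of the lane. I took the stop to be where the force rose.
- **Tubes and other items:** the tubes are standing, and the vial, jar, spare rack, bottle and tape roll are upright where they were. I did not re-check the glove box and scanner by picture, but nothing touched them.
- **Arm:** it is clear of everything.

**What disagreed:** the closed fingertips sat about 26 mm above the reported tool point. The first approach to the right lever therefore passed over the lever's tip without touching it. I measured the offset and lowered the tool to correct it.

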